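Trace a pocket seam on the pattern digitiser

TASK

Record the pocket seam on the digitising board: with the fingertips, lightly trace the U-shaped strip from its green end, around the curve over every tile in turn, to its red end, then move clear so that the strip springs back up. Touch gently, never pushing the springy strip down to its stop, and leave the brass weight, the spool, the tape roll and the jar standing where they are; nothing is to be picked up.

Things in the scene. Friction and masses are not known exactly. Their poses are not given: they have to be found in the camera images.
- tile0: tile 1 of 7 of the U-shaped touch strip: green, the start. 22 mm wide, 48 mm long along the path, smooth, 10 mm thick. Origin: middle of its top face, on the path's centre line; its x axis points along the path, from green towards red, z up. All tiles are level and join flush end to end (24 mm of path each side of the origin).
- tile1: tile 2 of 7 of the U-shaped touch strip: white, second. Size, origin and axes as for tile0.
- tile2: tile 3 of 7 of the U-shaped touch strip: blue, third. Size, origin and axes as for tile0.
- tile3: tile 4 of 7 of the U-shaped touch strip: white, fourth (bottom of the U). Size, origin and axes as for tile0.
- tile4: tile 5 of 7 of the U-shaped touch strip: blue, fifth. Size, origin and axes as for tile0.
- tile5: tile 6 of 7 of the U-shaped touch strip: white, sixth. Size, origin and axes as for tile0.
- tile6: tile 7 of 7 of the U-shaped touch strip: red, the finish. Size, origin and axes as for tile0.
- strip (a joint): how far the whole strip (all seven tiles together) is pushed down, in m: 0 at rest, 0.012 at its hard stop. Soft spring: about 1.3 N to start it moving, then 0.4 N more per mm; it springs back up when let go.
- board: fixed digitising board, 240 x 220 x 12 mm, grey with a dark slate gridded top; origin at the centre of its underside on the table. In its frame the U is two straight legs along x at y = +65 mm (green end) and y = -65 mm (red end), from x = -65 to 0 mm, joined by a half circle of radius 65 mm about x = y = 0 on the +x side. Tile tops stand 32 mm above the table, 20 mm above the board's top. It can lie at any yaw.
- weight: loose brass pattern weight standing on the board inside the U, 42 mm diameter, 42 mm tall; origin at the centre of its underside. To be left alone.
- spool: loose upright thread spool, orange, 30 mm diameter, 42 mm tall, on a corner of the board outside the curve; origin at the centre of its underside. To be left alone.
- tape: loose roll core of brown tape lying flat on the table beside the board, 90 mm diameter, 25 mm tall; origin at the centre of its underside. To be left alone.
- jar: loose amber jar with a white cap, 52 mm diameter, 60 mm tall, on the table beside the board; origin at the centre of its underside. To be left alone.

How it is judged:
By the outcome, as a careful person would: the job done as asked, in the order asked, and still so for the second after the job is handed in, with the robot touching nothing.
It also fails if it takes over 53 s, if anything falls off the work surface, if the arm or the gripper's body presses on something with over 40 N, if the wrist force passes 120 N, or if a joint passes its speed limit or range.

ROBOT

A 6-joint arm with a two-finger parallel gripper is mounted at the origin on the work surface. World frame = base frame: x ahead of the robot, y to its left, z up, the work surface at z = 0. Lengths are in mm, angles in rad, forces in N, time in s.
With the tool pointing down it reaches from about 400 to 925 mm from the base axis. Payload 12.5 kg.
Tool frame: the origin (TCP) lies on the centre line of the jaws, within the pads' length; the fingertips stand 8 mm ahead of it and the grasp point (between the pads) lies 11 mm behind it; z points along the fingers, x is the direction in which the jaws open and shut, and the axes are right-handed (so a half turn about z gives the same grasp; the last joint's range is limited). The gripper opens to 95 mm and grips with 3 to 60 N. Pads are 20 mm wide; open, the fingers measure 119 mm over their backs; the gripper's body (75 mm by 180 mm) begins 59 mm behind the grasp point.
Start: joints at [-1.417, 0.491, 1.559, -0, 1.092, -0.106], TCP at [160.577, -604.037, 222.661] pointing down, gripper open.
Joint ranges: [-3.1, 3.1], [-0.84, 2.19], [0.05, 2.79], [-1.13, 4.28], [0.06, 2.93], [-2.69, 2.69]. Speed limits (rad/s): [2.22, 2.22, 2.79, 3.14, 3.14, 3.14].

INTERFACE

Orientations are given as [roll, pitch, yaw] about the fixed x, y, z axes, in that order (R = Rz(yaw) Ry(pitch) Rx(roll)).
In Python, from cell import env gives the robot as it stands. The module is installed in compiled form; this text tells all that it offers.
- The arm moves only by the tool send_rows, never from a script. Its argument "moves" is a list that holds one entry, the list of rows, each a list of 6 numbers: the shift along the tool's x, y, z as a fraction of full scale, then the turn, a rotation vector about the tool's x, y, z as a fraction of full scale. A call has 1 to 12 rows; each row is the pose to reach, as a shift and turn from the pose commanded when the call began, along the tool's axes at that moment; what a row does not reach only later rows make up. Full scale, the value 1, is 0.3 m for a shift and 90 degrees for a turn. A row lasts 1/12 s, in which the tool goes at most 41.7 mm and 7.16 degrees, less where a joint would pass 70% of its speed; a pose out of reach is approached as far as the arm can. A call with a number of a shift or a turn outside -1 to 1 is refused whole. A call with a gripper value outside its range is refused whole. "grip" is the gripper's target within -1 to 1 (shut at 1, half-way at 0, fully open at -1), set as the call begins (left out, the last holds). The fingers move at their own pace and stop on an object; the grip force is fixed at half the most. Time passes only in rows, so rows that repeat a pose let the fingers close. It gives the time, the measured TCP pose, the force and the opening at its end, in the units of the state.
- env.state(): the state, without advancing time (a new reading comes with each control period).
- env.read_camera(name): name is "side" or "top" or "wrist"; returns a dict with "image" (400x640x3 uint8, red, green, blue), "mtx" (3x3 intrinsics, pixels), "T" (4x4, takes a point from camera to world coordinates); the wrist camera has in their place "mount" (4x4, takes a point from camera to tool coordinates, whose origin is the TCP and whose axes are the tool frame's). Camera axes: x right, y up, looking along -z (the intrinsics and any distortion apply to the point x, -y, -z); pixel columns grow to the right and rows downward; lengths in mm; the calibration is good to about 2 mm. A picture is of the moment at which its call begins: read the wrist's pose just before it. There is no depth.
- env.job_done(): hands the job in, once; it reports no verdict.
Trained networks look in the newest picture that a camera, given by its name, has taken for a name from the list of things; names that differ only in an ending like _2 or _b are one class to them, and where a whole thing is asked for, a point or a joint stands for the part that bears it (a point fixed in the world has none). Each returns a list of dicts, best first, with "confidence" (0 to 1); they miss things now and then, are a little off and sometimes report something else, mostly with a low value. They report only what shows in the picture. A call takes as long as a camera call.
- env.look_for(camera, thing): "xy" ([column, row] in pixels, amid what is visible of it).
- env.outline_of(camera, thing): "region" (400x640 bool, what is visible of it) and "xy" ([column, row] in pixels, amid what is visible of it).
The state is a dict: "t": time; "joints": joint angles; "qvel": joint speeds; "tau": joint torques, N m; "eef_pos": TCP position; "tcp_rot": TCP orientation; "ft_force": force on the tool from outside, world axes, zero at the start; "moment": the same for the moment, N m; "opening": opening from 0.0 (shut) to 1.0 (fully open).
Only numpy, scipy, OpenCV 4.12 (cv2) and the standard library are available. Lean on these libraries where they do the work, as an engineer would, in place of code of your own. Each camera call takes 0.05 s, during which the arm holds its last target. There are 200 camera calls.

## Working session

There is one attempt and no reset: what is moved stays moved. The work goes in short steps, Python scripts to look and compute and a tool call to move; the robot and the scene stay as the last step left them, time stands still between calls to the robot, and variables do not carry over. Pictures are saved under pics/ and viewed, about 8 in all and at most 12, crops included, and the job is handed in when it is done.

Besides the shell and the picture viewer there is one more tool, called after "Emit:" by a JSON object that holds its "api" and its "payload". send_rows: Moves the arm, as the interface text tells. Its arguments: {"type":"object","properties":{"moves":{"type":"array","items":{"type":"array","items":{"type":"array","items":{"type":"number"}}}},"grip":{"type":"number"}},"required":["moves"]}

```bash
mkdir -p pics; python3 - <<'E'
from cell import env
import cv2
s=env.state();print({k:s[k] for k in('t','eef_pos','tcp_rot','ft_force','opening')})
for c in('top','side'):
    r=env.read_camera(c);cv2.imwrite(f'pics/{c}0.png',r['image'][...,::-1]);print(c,r['mtx'],r['T'])
    for n in['tile0','tile1','tile2','tile3','tile4','tile5','tile6','weight','spool','tape','jar']:
        print(n,[(d['xy'],round(d['confidence'],2)) for d in env.look_for(c,n)[:2]])
E
```

```text
{'t': 0.0, 'eef_pos': array([ 160.53290444, -603.78648134,  222.06808166]), 'tcp_rot': array([-3.14147393e+00,  1.08803806e-03, -1.31100267e+00]), 'ft_force': array([ 0.08394014, -0.69039196, -0.07805457]), 'opening': 0.9989525081709867}
top [[460.53023277   0.         315.31511894]
 [  0.         460.53023277 196.32560869]
 [  0.           0.           1.        ]] [[-5.49428831e-03  9.94792440e-01 -1.01773351e-01  4.19316332e+02]
 [-9.99977976e-01 -5.08680482e-03  4.26292660e-03 -7.77882712e+00]
 [ 3.72302598e-03  1.01794532e-01  9.94798478e-01  1.38018461e+03]
 [ 0.00000000e+00  0.00000000e+00  0.00000000e+00  1.00000000e+00]]
tile0 [([335.9, 176.3], 0.62), ([314.3, 209.7], 0.49)]
tile1 [([335.9, 176.3], 0.62), ([314.3, 209.7], 0.49)]
tile2 [([335.9, 176.3], 0.62), ([314.3, 209.7], 0.49)]
tile3 [([335.9, 176.3], 0.62), ([314.3, 209.7], 0.49)]
tile4 [([335.9, 176.3], 0.62), ([314.3, 209.7], 0.49)]
tile5 [([335.9, 176.3], 0.62), ([314.3, 209.7], 0.49)]
tile6 [([335.9, 176.3], 0.62), ([314.3, 209.7], 0.49)]
weight [([334.3, 198.2], 0.67)]
spool [([335.5, 199.9], 0.72), ([297.5, 223.4
[... 293 characters left out ...]
[-4.06264345e-01 -6.06437688e-01  6.83507581e-01  8.46496552e+02]
 [-2.15634751e-02  7.54174696e-01  6.56319697e-01  8.76706441e+02]
 [ 0.00000000e+00  0.00000000e+00  0.00000000e+00  1.00000000e+00]]
tile0 [([365.3, 185.8], 0.65), ([319.4, 201.6], 0.6)]
tile1 [([365.3, 185.8], 0.65), ([319.4, 201.6], 0.6)]
tile2 [([365.3, 185.8], 0.65), ([319.4, 201.6], 0.6)]
tile3 [([365.3, 185.8], 0.65), ([319.4, 201.6], 0.6)]
tile4 [([365.3, 185.8], 0.65), ([319.4, 201.6], 0.6)]
tile5 [([365.3, 185.8], 0.65), ([319.4, 201.6], 0.6)]
tile6 [([365.3, 185.8], 0.65), ([319.4, 201.6], 0.6)]
weight [([330.2, 189.5], 0.51)]
spool [([340.5, 226.7], 0.51)]
tape [([272.2, 331.7], 0.93)]
jar [([403.6, 141.2], 0.71)]
```

```bash
python3 - <<'E'
import cv2
a=cv2.imread('pics/top0.png')[130:280,160:460]
cv2.imwrite('pics/top0c.png',cv2.resize(a,(800,400),interpolation=cv2.INTER_CUBIC))
a=cv2.imread('pics/side0.png')[100:370,180:500]
cv2.imwrite('pics/side0c.png',cv2.resize(a,(710,600),interpolation=cv2.INTER_CUBIC))
E
```

```text
(no output)
```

View pics/top0c.png

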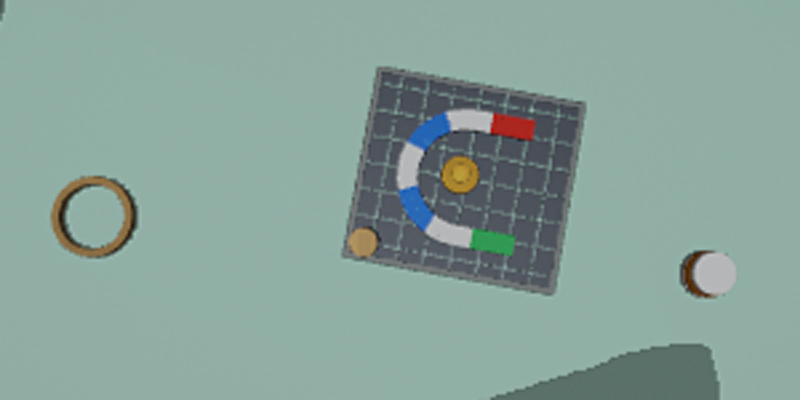

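View pics/side0c.png

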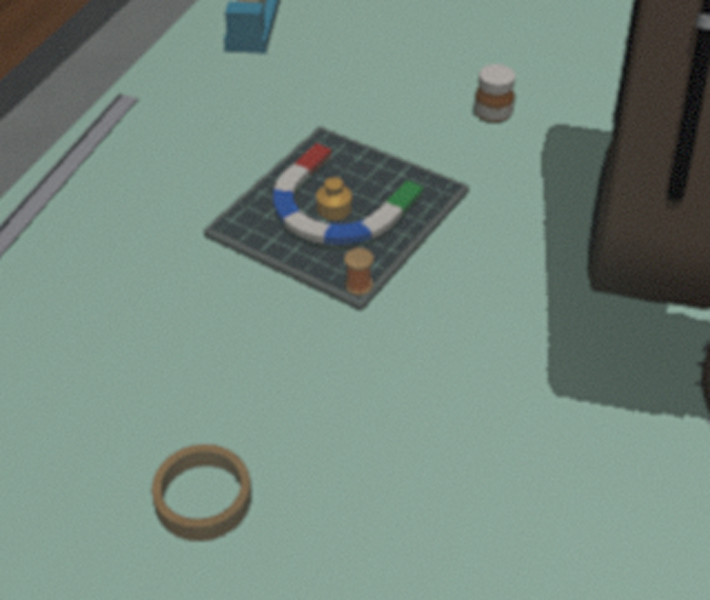

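The top view shows the U opening right, with green at about (345,221), red at (352,178), the weight inside the curve and the spool at the lower-left corner. The tape and jar are well away. I'll fit the board pose from the tile colours.

```bash
cat > h.py <<'E'
import numpy as np,cv2
from scipy.optimize import least_squares
def path(s):  # board frame, mm; s 0..334.2
    L=np.pi*65
    if s<65: return np.array([-65+s,65.])
    if s<65+L:
        a=np.pi/2-(s-65)/65; return np.array([65*np.cos(a),65*np.sin(a)])
    return np.array([-(s-65-L),-65.])
ST=65*2+np.pi*65
def tocam(p,T,K):
    q=(np.linalg.inv(T)@np.r_[p,1])[:3]; q=np.array([q[0],-q[1],-q[2]]); u=K@q; return u[:2]/u[2]
def world(b,x,y,z):
    c,s=np.cos(b[2]),np.sin(b[2]); return np.array([b[0]+c*x-s*y,b[1]+s*x+c*y,z])
def ray(xy,T,K,z):
    d=np.linalg.inv(K)@np.r_[xy,1]; d=T[:3,:3]@np.array([d[0],-d[1],-d[2]]); return T[:3,3]+d*(z-T[2,3])/d[2]
def masks(img,box=None):
    h=cv2.cvtColor(img,cv2.COLOR_RGB2HSV).astype(int);H,S,V=h[...,0],h[...,1],h[...,2]
    m={'g':(abs(H-68)<14)&(S>120),'r':((H<6)|(H>174))&(S>150),'b':(abs(H-108)<10)&(S>130)}
    out={}
    for k,v in m.items():
        v=v.copy()
        if box: w=np.zeros_like(v);w[box[1]:box[3],box[0]:box[2]]=1;v&=w
        n,l,st,c=cv2.connectedComponentsWithStats(v.astype(np.uint8))
        o=sorted(range(1,n),key=lambda i:-st[i,4])[:2 if k=='b' else 1]
        out[k]=[(c[i],st[i,4]) for i in o]
    return out
def tile_c(i): # centroid of tile's face, board frame
    return np.mean([path((i+u)*ST/7) for u in np.linspace(0.02,.98,25)],0)
E
python3 - <<'E'
from h import *
from cell import env
obs=[]
for c,box in(('top',(280,140,400,250)),('side',(265,140,400,240))):
    r=env.read_camera(c);m=masks(r['image'],box);print(c,m)
    for k,i in(('g',0),('r',6)): obs.append((c,i,m[k][0][0],r['T'],r['mtx'])); print(k,ray(m[k][0][0],r['T'],r['mtx'],32))
    for q,a in m['b']: obs.append((c,None,q,r['T'],r['mtx'])); print('b',ray(q,r['T'],r['mtx'],32))
def fit(O):
    def f(b):
        e=[]
        for c,i,q,T,K in O:
            w=ray(q,T,K,32)[:2]
            cs=[w-world(b,*tile_c(j),32)[:2] for j in ([i] if i is not None else [2,4])]
            e+=list(min(cs,key=np.linalg.norm))
        return e
    g=ray(O[0][2],O[0][3],O[0][4],32);rr=ray(O[1][2],O[1][3],O[1][4],32);d=g-rr
    s=least_squares(f,[*(g+rr)[:2]/2,np.arctan2(d[1],d[0])-np.pi/2]);return s.x,np.round(s.fun,1)
for n in('top','side'):print(n,fit([o for o in obs if o[0]==n]))
b,e=fit(obs);print(b,e)
for n in('weight','spool'):
    pass
E
```

```text
top {'g': [(array([344.1984127 , 220.38095238]), np.int32(126))], 'r': [(array([351.90756303, 177.21008403]), np.int32(119))], 'b': [(array([315.6147541 , 207.31147541]), np.int32(122)), (array([320.92372881, 178.98305085]), np.int32(118))]}
g [486.01451738 -97.73129835  32.        ]
r [ 613.49349018 -122.04225234   32.        ]
b [524.820396   -14.25757784  32.        ]
b [608.65995676 -30.40840508  32.        ]
side {'g': [(array([362.54216867, 186.87951807]), np.int32(83))], 'r': [(array([321.11111111, 169.55555556]), np.int32(36))], 'b': [(array([335.78151261, 204.        ]), np.int32(119)), (array([307.73170732, 190.95121951]), np.int32(82))]}
g [ 484.48848795 -100.69949999   32.        ]
r [ 612.8067335  -125.85710041   32.        ]
b [522.80834081 -13.38688165  32.        ]
b [608.54972445 -31.7481064   32.        ]
top (array([557.67695109, -69.07377379,   1.38075596]), array([-0.1, -0.5, -0.2, -0.3,  0.1,  0.5,  0.2,  0.4]))
side (array([556.58269362, -70.88475055,   1.3772158 ]), array([-0.4, -2. ,  0.4, -2.1, -1. ,  3. ,  1.1,  1. ]))
[557.12976476 -69.97925581   1.37896674] [ 0.5  0.2  0.4  0.7  0.5  1.3  0.7  1.4 -1.  -2.7 -0.3 -3.1 -1.5  2.2
  0.6  0.1]
```

Emit:
{"api": "send_rows", "payload": {"moves": [[[-0.03,-0.04,0,0,0,-0.06],[-0.09,-0.115,0,0,0,-0.13],[-0.16,-0.2,0,0,0,-0.2],[-0.23,-0.29,0,0,0,-0.275],[-0.3,-0.38,0,0,0,-0.35],[-0.38,-0.475,0,0,0,-0.425],[-0.455,-0.57,0,0,0,-0.5],[-0.53,-0.665,0,0,0,-0.575],[-0.6,-0.755,0,0,0,-0.65],[-0.67,-0.84,0,0,0,-0.725],[-0.73,-0.915,0,0,0,-0.79],[-0.76,-0.953,0,0,0,-0.8346]]], "grip": 1}}

```text
t: 2.3
eef_pos: [379.6, -307.8, 222.9]
tcp_rot: [-3.142, -0.0, 0.007]
ft_force: [0.6, 0.0, -0.2]
opening: 0.218
```

Emit:
{"api": "send_rows", "payload": {"moves": [[[0.03,-0.04,0,0,0,0],[0.1,-0.135,0,0,0,0],[0.18,-0.24,0,0,0,0],[0.26,-0.35,0,0,0,0],[0.34,-0.455,0,0,0,0],[0.42,-0.56,0,0,0,0],[0.49,-0.66,0,0,0,0],[0.55,-0.74,0,0,0,0],[0.58,-0.78,0,0,0,0],[0.59,-0.793,0,0,0,0],[0.59,-0.793,0,0,0,0],[0.59,-0.793,0,0,0,0]]]}}

```text
t: 3.3
eef_pos: [554.9, -72.8, 222.5]
tcp_rot: [3.141, 0.0, 0.0]
ft_force: [-0.5, 0.0, -0.8]
opening: 0.004
```

```bash
python3 - <<'E'
from h import *
from cell import env
s=env.state();print(s['t'],s['eef_pos'],s['tcp_rot'],s['ft_force'],s['opening'])
r=env.read_camera('wrist');cv2.imwrite('pics/w1.png',r['image'][...,::-1]);print(r['mtx'],r['mount'])
E
```

```text
3.3 [554.87754985 -72.84212561 222.53914154] [3.14139219e+00 3.51935145e-04 9.17950304e-05] [-0.50330175  0.00941326 -0.81009047] 0.004000136275970658
[[347.3321243    0.         319.13810346]
 [  0.         347.3321243  197.06849769]
 [  0.           0.           1.        ]] [[ 9.99999584e-01 -4.22231573e-04 -8.08471427e-04  5.54511993e-02]
 [-6.38581082e-04 -9.57009809e-01 -2.90054851e-01 -8.22876867e+01]
 [-6.51244770e-04  2.90055247e-01 -9.57009681e-01 -1.62351489e+02]
 [ 0.00000000e+00  0.00000000e+00  0.00000000e+00  1.00000000e+00]]
```

View pics/w1.png

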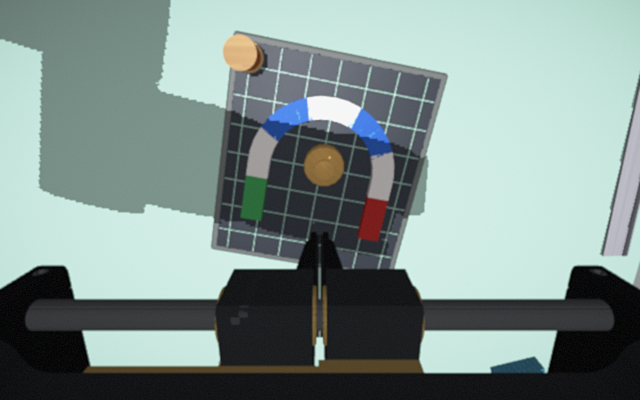

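The wrist view shows the whole U: green at about (255,198), red at (373,220), the weight at (324,165) inside, and the spool at (243,53) well outside. I'll fit from this view.

```bash
cat >> h.py <<'E'
from scipy.spatial.transform import Rotation as Rn
def wristT(s,mount):
    A=np.eye(4);A[:3,:3]=Rn.from_euler('xyz',s['tcp_rot']).as_matrix();A[:3,3]=s['eef_pos'];return A@mount
E
python3 - <<'E'
from h import *
from cell import env
s=env.state();r=env.read_camera('wrist');T=wristT(s,r['mount']);K=r['mtx']
img=r['image'];h=cv2.cvtColor(img,cv2.COLOR_RGB2HSV)
for p in((255,198),(373,220),(290,116),(375,140)):print(h[p[1],p[0]])
box=(235,80,410,245)
m=masks(img,box);O=[]
for k,i in(('g',0),('r',6)):O.append((ray(m[k][0][0],T,K,32)[:2],[i]))
for q,a in m['b']:O.append((ray(q,T,K,32)[:2],[2,4]))
print(m);print(O)
f=lambda b:np.ravel([min((w-world(b,*tile_c(j),32)[:2] for j in js),key=np.linalg.norm) for w,js in O])
q=least_squares(f,[557.5,-69.5,1.38]);print(q.x,q.fun.round(1))
# overlay
v=img[...,::-1].copy()
for off in(-11,11):
  for sset in [np.linspace(0,ST,200)]:
    pts=[]
    for t in sset:
        d=path(min(t+.1,ST))-path(t-.1 if t>.1 else 0);d/=np.linalg.norm(d);p=path(t)+off*np.array([-d[1],d[0]])
        pts.append(tocam(world(q.x,*p,32),T,K))
    cv2.polylines(v,[np.round(np.array(pts)*8).astype(int)],False,(0,255,255),1,cv2.LINE_AA,3)
cv2.imwrite('pics/w1o.png',cv2.resize(v[70:260,200:440],(758,600)))
for n,z in(('weight',42),('spool',42)):
    for d in env.look_for('wrist',n)[:1]:print(n,d['confidence'],ray(d['xy'],T,K,z))
E
```

```text
[ 67 148 105]
[  1 201 122]
[109 168 238]
[110 195 136]
{'g': [(array([253.46599777, 198.0735786 ]), np.int32(897))], 'r': [(array([371.85011442, 218.92677346]), np.int32(874))], 'b': [(array([287.17234848, 117.62878788]), np.int32(1056)), (array([370.61575408, 133.01825168]), np.int32(1041))]}
[(array([485.21811101, -99.03735499]), [0]), (array([ 612.0784178 , -122.67005804]), [6]), (array([523.27511623, -15.49584881]), [2, 4]), (array([606.7873243, -30.626719 ]), [2, 4])]
[556.28928849 -69.92510457   1.38739343] [ 0.3 -0.5 -0.6 -0.5  0.3  0.3  0.   0.7]
weight 0.86 [558.97982816 -58.92195382  42.        ]
spool 0.86 [486.16832826  40.35425382  42.        ]
```

View pics/w1o.png

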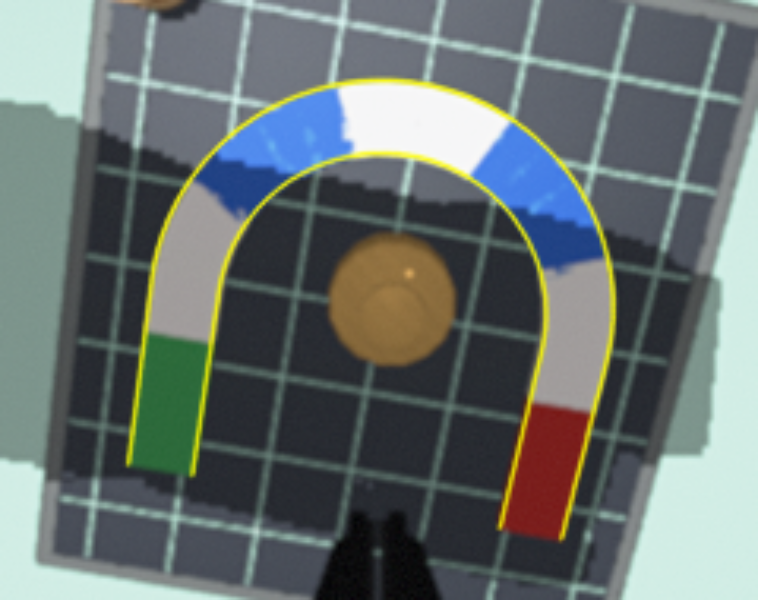

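The overlay fits the strip within about 1 mm. The weight sits about 17 mm clear of the fingertip path and the spool is far outside it. Next I'll plan the waypoints.

```bash
python3 - <<'E'
from h import *
b=(556.6,-69.8,1.386)
S=np.linspace(6,ST-6,85)
W=np.array([world(b,*path(t),0)[:2] for t in S])
cmd=np.array([555.3,-72.4])
print('to start',W[0],((W[0]-cmd)/300*[1,-1]).round(3),'end',W[-1])
ref=cmd+((W[0]-cmd)/300).round(3)*300
for k in range(7):
    R=((W[1+12*k:13+12*k]-ref)/300).round(3)
    print(k+1,[[float(a),float(-c),0,0,0,0] for a,c in R]); ref=ref+R[-1]*300
E
```

```text
to start [ 481.86567623 -115.85193644] [-0.245  0.145] end [ 609.65225661 -139.73895959]
1 [[0.003, -0.013, 0, 0, 0, 0], [0.005, -0.025, 0, 0, 0, 0], [0.007, -0.038, 0, 0, 0, 0], [0.01, -0.05, 0, 0, 0, 0], [0.012, -0.063, 0, 0, 0, 0], [0.014, -0.076, 0, 0, 0, 0], [0.017, -0.088, 0, 0, 0, 0], [0.019, -0.101, 0, 0, 0, 0], [0.021, -0.113, 0, 0, 0, 0], [0.024, -0.126, 0, 0, 0, 0], [0.026, -0.138, 0, 0, 0, 0], [0.028, -0.151, 0, 0, 0, 0]]
2 [[0.003, -0.013, 0, 0, 0, 0], [0.005, -0.025, 0, 0, 0, 0], [0.007, -0.038, 0, 0, 0, 0], [0.01, -0.05, 0, 0, 0, 0], [0.013, -0.063, 0, 0, 0, 0], [0.017, -0.075, 0, 0, 0, 0], [0.022, -0.087, 0, 0, 0, 0], [0.027, -0.098, 0, 0, 0, 0], [0.033, -0.11, 0, 0, 0, 0], [0.04, -0.121, 0, 0, 0, 0], [0.047, -0.131, 0, 0, 0, 0], [0.055, -0.141, 0, 0, 0, 0]]
3 [[0.008, -0.01, 0, 0, 0, 0], [0.017, -0.019, 0, 0, 0, 0], [0.027, -0.027, 0, 0, 0, 0], [0.037, -0.035, 0, 0, 0, 0], [0.047, -0.043, 0, 0, 0, 0], [0.058, -0.049, 0, 0, 0, 0], [0.069, -0.055, 0, 0, 0, 0], [0.081, -0.061, 0, 0, 0, 0], [0.093, -0.065, 0, 0, 0, 0], [0.105, -0.069, 0, 0, 0, 0], [0.117, -0.073, 0, 0, 0
[... 695 characters left out ...]
17, 0, 0, 0, 0]]
6 [[0.003, 0.013, 0, 0, 0, 0], [0.006, 0.025, 0, 0, 0, 0], [0.009, 0.038, 0, 0, 0, 0], [0.01, 0.05, 0, 0, 0, 0], [0.011, 0.063, 0, 0, 0, 0], [0.011, 0.076, 0, 0, 0, 0], [0.01, 0.089, 0, 0, 0, 0], [0.009, 0.101, 0, 0, 0, 0], [0.006, 0.114, 0, 0, 0, 0], [0.004, 0.127, 0, 0, 0, 0], [0.002, 0.139, 0, 0, 0, 0], [-0.001, 0.152, 0, 0, 0, 0]]
7 [[-0.002, 0.012, 0, 0, 0, 0], [-0.004, 0.025, 0, 0, 0, 0], [-0.007, 0.037, 0, 0, 0, 0], [-0.009, 0.05, 0, 0, 0, 0], [-0.011, 0.062, 0, 0, 0, 0], [-0.014, 0.075, 0, 0, 0, 0], [-0.016, 0.088, 0, 0, 0, 0], [-0.018, 0.1, 0, 0, 0, 0], [-0.021, 0.113, 0, 0, 0, 0], [-0.023, 0.125, 0, 0, 0, 0], [-0.025, 0.138, 0, 0, 0, 0], [-0.028, 0.15, 0, 0, 0, 0]]
```

Emit:
{"api": "send_rows", "payload": {"moves": [[[-0.05,0.03,0.02,0,0,0],[-0.13,0.075,0.07,0,0,0],[-0.2,0.12,0.15,0,0,0],[-0.24,0.14,0.24,0,0,0],[-0.245,0.145,0.33,0,0,0],[-0.245,0.145,0.42,0,0,0],[-0.245,0.145,0.49,0,0,0],[-0.245,0.145,0.54,0,0,0],[-0.245,0.145,0.565,0,0,0],[-0.245,0.145,0.569,0,0,0],[-0.245,0.145,0.569,0,0,0],[-0.245,0.145,0.569,0,0,0]]]}}

```text
t: 4.5
eef_pos: [482.2, -116.2, 52.8]
tcp_rot: [3.141, -0.001, -0.0]
ft_force: [-0.5, -0.0, 0.1]
opening: 0.009
```

```bash
python3 - <<'E'
from h import *
from cell import env
s=env.state();print(s['t'],s['eef_pos'],s['tcp_rot'],s['ft_force'],s['opening'])
r=env.read_camera('side');v=r['image'][...,::-1][140:260,270:430]
a=r2=env.read_camera('wrist')['image'][...,::-1]
cv2.imwrite('pics/h1.png',np.hstack([cv2.resize(v,(400,300),interpolation=cv2.INTER_CUBIC),cv2.resize(a[140:320,220:420],(333,300),interpolation=cv2.INTER_CUBIC)]))
E
```

```text
4.5 [ 482.20345813 -116.17288387   52.77225988] [ 3.14102802e+00 -1.26268434e-03 -2.30579425e-04] [-0.49767482 -0.01392904  0.0717913 ] 0.008937931121765904
```

View pics/h1.png

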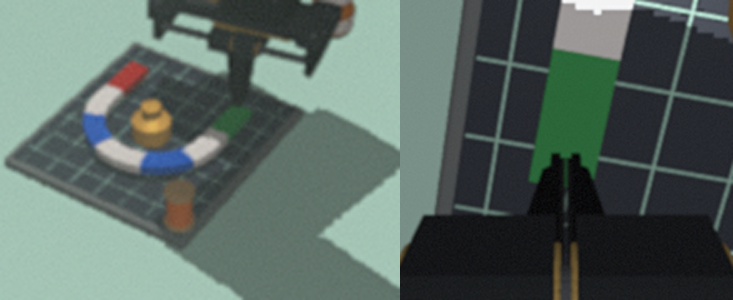

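The closed fingertips are centred over the green end. I'll make a slow touchdown aiming for about 4 mm of press.

Emit:
{"api": "send_rows", "payload": {"moves": [[[0,0,0.01,0,0,0],[0,0,0.02,0,0,0],[0,0,0.028,0,0,0],[0,0,0.034,0,0,0],[0,0,0.039,0,0,0],[0,0,0.043,0,0,0],[0,0,0.047,0,0,0],[0,0,0.05,0,0,0],[0,0,0.053,0,0,0],[0,0,0.053,0,0,0],[0,0,0.053,0,0,0],[0,0,0.053,0,0,0]]]}}

```text
t: 5.6
eef_pos: [481.8, -115.8, 36.1]
tcp_rot: [3.142, 0.0, 0.0]
ft_force: [-1.0, 0.1, 3.2]
opening: 0.004
```

```bash
python3 - <<'E'
from cell import env
import numpy as np
L=[]
for i in range(6):
    s=env.state();L.append(np.r_[s['eef_pos'],s['ft_force']]);env.read_camera('wrist')
print(s['t'],np.mean(L,0).round(2),np.std(L,0).round(2))
E
```

```text
5.85 [ 481.77 -115.83   36.07   -1.2     0.91    2.92] [0.01 0.01 0.01 0.25 0.66 0.28]
```

The force is 2.9 N, which matches 4 mm of travel. Starting the trace.

Emit:
{"api": "send_rows", "payload": {"moves": [[[0.003,-0.013,0,0,0,0],[0.005,-0.025,0,0,0,0],[0.007,-0.038,0,0,0,0],[0.01,-0.05,0,0,0,0],[0.012,-0.063,0,0,0,0],[0.014,-0.076,0,0,0,0],[0.017,-0.088,0,0,0,0],[0.019,-0.101,0,0,0,0],[0.021,-0.113,0,0,0,0],[0.024,-0.126,0,0,0,0],[0.026,-0.138,0,0,0,0],[0.028,-0.151,0,0,0,0]]]}}

```text
t: 6.9
eef_pos: [490.3, -70.2, 36.0]
tcp_rot: [3.141, -0.0, -0.0]
ft_force: [0.1, -2.0, 2.8]
opening: 0.004
```

Emit:
{"api": "send_rows", "payload": {"moves": [[[0.003,-0.013,0,0,0,0],[0.005,-0.025,0,0,0,0],[0.007,-0.038,0,0,0,0],[0.01,-0.05,0,0,0,0],[0.013,-0.063,0,0,0,0],[0.017,-0.075,0,0,0,0],[0.022,-0.087,0,0,0,0],[0.027,-0.098,0,0,0,0],[0.033,-0.11,0,0,0,0],[0.04,-0.121,0,0,0,0],[0.047,-0.131,0,0,0,0],[0.055,-0.141,0,0,0,0]]]}}

```text
t: 7.9
eef_pos: [506.8, -27.9, 36.0]
tcp_rot: [3.142, 0.0, 0.0]
ft_force: [-2.1, -1.5, 3.1]
opening: 0.005
```

Emit:
{"api": "send_rows", "payload": {"moves": [[[0.008,-0.01,0,0,0,0],[0.017,-0.019,0,0,0,0],[0.027,-0.027,0,0,0,0],[0.037,-0.035,0,0,0,0],[0.047,-0.043,0,0,0,0],[0.058,-0.049,0,0,0,0],[0.069,-0.055,0,0,0,0],[0.081,-0.061,0,0,0,0],[0.093,-0.065,0,0,0,0],[0.105,-0.069,0,0,0,0],[0.117,-0.073,0,0,0,0],[0.13,-0.075,0,0,0,0]]]}}

```text
t: 8.9
eef_pos: [546.0, -5.6, 36.0]
tcp_rot: [3.142, 0.0, -0.0]
ft_force: [-2.6, 0.4, 2.5]
opening: 0.003
```

Emit:
{"api": "send_rows", "payload": {"moves": [[[0.012,-0.002,0,0,0,0],[0.025,-0.003,0,0,0,0],[0.038,-0.003,0,0,0,0],[0.051,-0.003,0,0,0,0],[0.064,-0.002,0,0,0,0],[0.076,0.0,0,0,0,0],[0.089,0.003,0,0,0,0],[0.101,0.007,0,0,0,0],[0.113,0.011,0,0,0,0],[0.125,0.016,0,0,0,0],[0.136,0.021,0,0,0,0],[0.148,0.027,0,0,0,0]]]}}

```text
t: 9.9
eef_pos: [590.4, -14.0, 36.0]
tcp_rot: [3.142, 0.0, 0.0]
ft_force: [-2.1, 1.5, 3.0]
opening: 0.008
```

Emit:
{"api": "send_rows", "payload": {"moves": [[[0.01,0.007,0,0,0,0],[0.021,0.015,0,0,0,0],[0.031,0.023,0,0,0,0],[0.04,0.032,0,0,0,0],[0.049,0.041,0,0,0,0],[0.057,0.05,0,0,0,0],[0.065,0.061,0,0,0,0],[0.072,0.071,0,0,0,0],[0.078,0.082,0,0,0,0],[0.084,0.094,0,0,0,0],[0.089,0.105,0,0,0,0],[0.094,0.117,0,0,0,0]]]}}

```text
t: 10.9
eef_pos: [618.5, -49.3, 36.0]
tcp_rot: [3.142, -0.0, -0.0]
ft_force: [-0.8, 2.5, 3.3]
opening: 0.001
```

Emit:
{"api": "send_rows", "payload": {"moves": [[[0.003,0.013,0,0,0,0],[0.006,0.025,0,0,0,0],[0.009,0.038,0,0,0,0],[0.01,0.05,0,0,0,0],[0.011,0.063,0,0,0,0],[0.011,0.076,0,0,0,0],[0.01,0.089,0,0,0,0],[0.009,0.101,0,0,0,0],[0.006,0.114,0,0,0,0],[0.004,0.127,0,0,0,0],[0.002,0.139,0,0,0,0],[-0.001,0.152,0,0,0,0]]]}}

```text
t: 11.9
eef_pos: [618.0, -94.9, 36.1]
tcp_rot: [3.141, -0.0, 0.0]
ft_force: [0.6, 3.2, 3.5]
opening: 0.005
```

Emit:
{"api": "send_rows", "payload": {"moves": [[[-0.002,0.012,0,0,0,0],[-0.004,0.025,0,0,0,0],[-0.007,0.037,0,0,0,0],[-0.009,0.05,0,0,0,0],[-0.011,0.062,0,0,0,0],[-0.014,0.075,0,0,0,0],[-0.016,0.088,0,0,0,0],[-0.018,0.1,0,0,0,0],[-0.021,0.113,0,0,0,0],[-0.023,0.125,0,0,0,0],[-0.025,0.138,0,0,0,0],[-0.028,0.15,0,0,0,0]]]}}

```text
t: 12.9
eef_pos: [609.6, -140.0, 36.0]
tcp_rot: [3.142, 0.0, -0.0]
ft_force: [0.4, 1.9, 3.9]
opening: 0.005
```

Emit:
{"api": "send_rows", "payload": {"moves": [[[0,0,0,0,0,0],[0,0,0,0,0,0],[0,0,-0.01,0,0,0],[0,0,-0.03,0,0,0],[0,0,-0.07,0,0,0],[0,0,-0.13,0,0,0],[0,0,-0.2,0,0,0],[0,0,-0.28,0,0,0],[0,0,-0.35,0,0,0],[0,0,-0.39,0,0,0],[0,0,-0.4,0,0,0],[0,0,-0.4,0,0,0]]]}}

```text
t: 13.9
eef_pos: [609.7, -139.4, 156.8]
tcp_rot: [3.141, -0.001, 0.0]
ft_force: [-1.0, -0.5, -0.2]
opening: 0.003
```

```bash
python3 - <<'E'
from h import *
from cell import env
s=env.state();print(s['t'],s['eef_pos'],s['ft_force'])
v=env.read_camera('side')['image'][...,::-1][100:260,250:430]
r=env.read_camera('wrist');a=r['image'][...,::-1];T=wristT(s,r['mount'])
for n in('weight','spool'):
    for d in env.look_for('wrist',n)[:1]:print(n,d['confidence'],ray(d['xy'],T,r['mtx'],42))
env.read_camera('top')
for c,n in(('top','tape'),('top','jar')):print(n,[(d['xy'],d['confidence']) for d in env.look_for(c,n)[:1]])
cv2.imwrite('pics/e1.png',np.hstack([cv2.resize(v,(337,300),interpolation=cv2.INTER_CUBIC),cv2.resize(a[:320],(460,300))]))
E
```

```text
13.9 [ 609.70372208 -139.42945372  156.80937002] [-1.00480368 -0.49114488 -0.16633953]
weight 0.84 [563.36897605 -63.929652    42.        ]
tape [([189.4, 216.1], 0.66)]
jar [([426.2, 232.6], 0.71)]
```

View pics/e1.png

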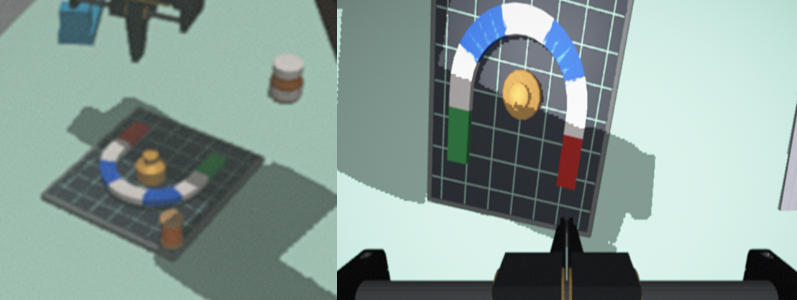

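The strip is back up and the tool is clear. The tape and weight readings moved a few px, so I'll check by differencing against the first images.

```bash
python3 - <<'E'
from h import *
from cell import env
for c,B in(('side',{'tape':(240,290,300,350),'weight':(318,175,345,202),'spool':(330,205,355,235),'jar':(390,125,415,160)}),('top',{'tape':(175,190,220,232),'jar':(410,220,440,245)})):
    a=cv2.imread(f'pics/{c}0.png',0);b=env.read_camera(c)['image'];b=cv2.cvtColor(b,cv2.COLOR_RGB2GRAY)
    for n,(x,y,X,Y) in B.items():
        p,q=[cv2.Laplacian(cv2.GaussianBlur(i[y:Y,x:X].astype(np.float32),(0,0),1),cv2.CV_32F) for i in(a,b)]
        print(c,n,np.round(cv2.phaseCorrelate(p,q,cv2.createHanningWindow(p.shape[::-1],cv2.CV_32F)),2))if 0 else None
        sh,re=cv2.phaseCorrelate(p,q);print(c,n,np.round(sh,2),round(re,2))
    print(c,[(n,d['xy'],d['confidence']) for n in B for d in env.look_for(c,n)[:1]])
E
```

```text
side tape [-0.01 -0.11] 0.92
side weight [0.32 0.56] 0.89
side spool [ 0.2 -0.1] 0.85
side jar [ 0.51 -0.  ] 0.95
side [('tape', [262.1, 336.1], 0.94), ('weight', [329.0, 190.7], 0.61), ('spool', [340.6, 226.3], 0.65), ('jar', [401.7, 144.5], 0.94)]
top tape [0.48 0.5 ] 1.0
top jar [0.01 0.48] 1.0
top [('jar', [426.1, 231.3], 0.71)]
```

```bash
python3 -c "
from cell import env
print(env.state()['t'],env.job_done())"
```

```text
the job is handed in; nothing more can be done
14.65 None
```

I traced the strip with the closed fingertips from the green end, over all seven tiles in order, to the red end, then lifted about 120 mm clear. The job was handed in at 14.65 s.

- **Press depth:** The measured tool height put the strip about 4 mm down against its 12 mm stop throughout. The vertical force at touchdown and at the end of each move was 2.5–3.9 N.
- **Path:** The points I read along the way lay on the centre line to within about 1 mm of the fitted board position. The trace ran from 6 mm inside the green end to 6 mm inside the red end.
- **After lifting:** The force returned to its no-contact level, and the strip appears back up in the final picture.
- **Objects left alone:** Comparing images before and after, the weight, spool, tape and jar all shifted by less than 1 pixel.
- **Readings that disagreed:**
  - The networks put the tape up to about 11 px and the jar about 4 px from where they first did, and missed the tape in the last top picture.
  - They also missed the spool in the last wrist picture.
  - The wrist camera's position for the weight differed by about 7 mm between two oblique views.
  - I took these as detection noise and viewing angle, because the image comparison contradicts any movement.

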